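# Find the soft rubber mount by feel and seat it

## Task

Three rubber machine mounts on the bench look the same, but one is of a soft grade and two are firm. Pinch them gently plate to plate, never with more than 25 N, to find the soft one; keep it squeezed short and seat it in the steel cradle, fully down between the four lugs, so that it stays there held by its own spring. Set the two firm ones down in the wooden tray; do not drop any, and leave the small wrench and the steel bar between them where they lie.

Things in the scene. Friction and masses are not known exactly. Their poses are not given: they have to be found in the camera images.
- mount_a: rubber sandwich mount: two upright steel plates (4 mm thick, 64 wide, 36 tall, bolt hole near each end), black rubber block 29 mm wide between. 44 mm over the plates' outer faces, 0.12 kg, standing on the plates' lower edges. Origin: centre of the underside; x runs from plate to plate (pinch along x on the middle of the outer faces), y along the plates' width. Feel: see mount_b
- mount_b: mount exactly like mount_a in looks, size and axes. In any mount one plate moves in, up to 9 mm, as the rubber yields, and springs back. A soft mount gives about 0.5 mm per newton of pinch (5 mm shorter at 10 N), a firm one under 0.1 mm per newton (below 1 mm at 10 N). Which one is soft is for the fingers to find: neither name nor place tells it
- mount_c: the same kind of mount, alike in looks, size and axes: see mount_a and mount_b
- cradle: dark steel cradle fixed to the bench: base plate 96 (x) x 92 (y) x 6 mm with four lugs, 12 wide, whose inner faces stand 40.5 mm apart along x, at y = 24 to 36 and -24 to -36 mm (48 mm clear between for fingers). Lugs are straight to 32 mm above the bench, then flare outwards to 42 mm. Seated, a mount stands on the base, its x along the cradle's x. Origin: centre of the underside
- wood_tray: shallow rectangular open tray of pale wood, fixed to the bench, for the firm mounts: 130 mm along its x, 200 mm along its y, 26 mm tall, walls and floor 6 mm (inner floor 6 mm above the bench). There is room for two mounts side by side along y, with their own x along the tray's x. Origin: centre of the underside; z up
- parallel_bar: ground steel bar 18 x 80 x 18 mm, lying loose in a lane between two mounts, to be left where it is. Origin: centre of the underside; its length is along its y
- small_wrench: small steel combination wrench 23 x 167 x 6 mm, lying loose in the other lane between two mounts, to be left where it is. Origin: centre of the underside; its length is along its y
Not all that is in view belongs to the job. What is shaped like the mount_c but orange, pink or turquoise is not meant.

How it is judged:
At the end, for the whole second after the job is handed in: The soft mount stands in the cradle: under 3.5 mm off its base, within 6 mm (x) and 10 mm (y) of its middle, in line within 0.15 rad; both others are in the wooden tray: within 45 mm (x) and 75 mm (y) of its middle, below 35 mm. All released and at rest ((((x of mount_a in the frame of cradle between -0.006 and 0.006 m and y of mount_a in the frame of cradle between -0.01 and 0.01 m and z of mount_a in the frame of cradle below 0.0095 m and angle between mount_a's own z axis and vertical below 0.12 rad and angle between the x axis of mount_a and the x axis of cradle, either way round below 0.15 rad) and (x of mount_b in the frame of wood_tray between -0.045 and 0.045 m and y of mount_b in the frame of wood_tray between -0.075 and 0.075 m and height (world z) of mount_b below 0.035 m) and (x of mount_c in the frame of wood_tray between -0.045 and 0.045 m and y of mount_c in the frame of wood_tray between -0.075 and 0.075 m and height (world z) of mount_c below 0.035 m)) or ((x of mount_b in the frame of cradle between -0.006 and 0.006 m and y of mount_b in the frame of cradle between -0.01 and 0.01 m and z of mount_b in the frame of cradle below 0.0095 m and angle between mount_b's own z axis and vertical below 0.12 rad and angle between the x axis of mount_b and the x axis of cradle, either way round below 0.15 rad) and (x of mount_a in the frame of wood_tray between -0.045 and 0.045 m and y of mount_a in the frame of wood_tray between -0.075 and 0.075 m and height (world z) of mount_a below 0.035 m) and (x of mount_c in the frame of wood_tray between -0.045 and 0.045 m and y of mount_c in the frame of wood_tray between -0.075 and 0.075 m and height (world z) of mount_c below 0.035 m)) or ((x of mount_c in the frame of cradle between -0.006 and 0.006 m and y of mount_c in the frame of cradle between -0.01 and 0.01 m and z of mount_c in the frame of cradle below 0.0095 m and angle between mount_c's own z axis and vertical below 0.12 rad and angle between the x axis of mount_c and the x axis of cradle, either way round below 0.15 rad) and (x of mount_a in the frame of wood_tray between -0.045 and 0.045 m and y of mount_a in the frame of wood_tray between -0.075 and 0.075 m and height (world z) of mount_a below 0.035 m) and (x of mount_b in the frame of wood_tray between -0.045 and 0.045 m and y of mount_b in the frame of wood_tray between -0.075 and 0.075 m and height (world z) of mount_b below 0.035 m))) and linear speed of each of mount_a, mount_b, mount_c below 0.03 m/s); the robot touches nothing.
It fails at once if a mount is pinched with more than 25 N (the forces on the two fingers add up to over 50 N) (contact force between the fingers and mount_a above 50 N or contact force between the fingers and mount_b above 50 N or contact force between the fingers and mount_c above 50 N).
It fails at once if a mount is dropped or thrown: it moves at over 0.8 m/s with no finger on it ((linear speed of mount_a above 0.8 m/s and contact force between the fingers and mount_a below 0.01 N) or (linear speed of mount_b above 0.8 m/s and contact force between the fingers and mount_b below 0.01 N) or (linear speed of mount_c above 0.8 m/s and contact force between the fingers and mount_c below 0.01 N)).
It fails at once if the small wrench or the steel bar is shifted by more than 30 mm (distance of any of parallel_bar, small_wrench from where it was at the start of the episode above 0.03 m).
It also fails if it takes over 67 s, if anything falls off the work surface, if the arm or the gripper's body presses on something with over 40 N, if the wrist force passes 120 N, or if a joint passes its speed limit or range.

## Robot

A 7-joint arm with a two-finger parallel gripper is mounted at the origin on a cart in front of the work surface, level with it; the furniture and walls round the work are solid. World frame = base frame: x ahead of the robot, y to its left, z up, the work surface at z = 0. Lengths are in m, angles in rad, forces in N, time in s.
With the tool pointing down it reaches from about 0.425 to 0.875 m from the base axis. Payload 4.7 kg.
Tool frame: the origin (TCP) lies midway between the tips of the shut fingers; the grasp point (between the pads) lies 19 mm behind it; z points along the fingers, y is the line along which they close (so a half turn about z gives the same grasp; the last joint's range is limited). The gripper opens to 87 mm and grips with 3 to 60 N. Pads are 19 mm wide; open, the fingers measure 117 mm over their backs; the gripper's body (75 mm by 190 mm) begins 51 mm behind the grasp point.
Start: joints at [1.218, 0.321, -0.07, 1.45, 0.023, 1.371, -0.057], TCP at [0.233, -0.607, 0.223] pointing down, gripper open.
Joint ranges: [-2.86, 2.86], [-0.3, 2.09], [-1.38, 1.24], [0.06, 2.45], [-1.56, 4.7], [0.09, 2.05], [-2.69, 2.69]. Speed limits (rad/s): [2.57, 2.57, 3.14, 3.14, 3.14, 3.14, 3.14].

## Interface

Orientations are given as a unit quaternion [x, y, z, w].
In Python, from plant import * gives the robot as it stands.
- The arm moves only by the tool servo_tool, never from a script. Its argument "steps" is a list of rows, each an object with "angular": the turn, a rotation vector about the tool's x, y, z in units of 6 degrees (1.0 is 6 degrees), a list of three; "delta_pos": the shift along the tool's x, y, z in cm, a list of three; "gripper": the closure, from 0 (fully open) to 1 (shut). In form: [{"angular": [wx, wy, wz], "delta_pos": [tx, ty, tz], "gripper": gripper}, ...]. A call has 1 to 5 rows; each row is the pose to reach, as a shift and turn from the pose commanded when the call began, along the tool's axes at that moment; what a row does not reach only later rows make up. A row lasts 1/10 s, in which the tool goes at most 50 mm and 8.59 degrees, less where a joint would pass 70% of its speed; a pose out of reach is approached as far as the arm can. A call with a gripper value outside its range is refused whole. The fingers move at their own pace and stop on an object; "force" is the grip in N (left out, the last holds). Time passes only in rows, so rows that repeat a pose let the fingers close. It gives the time, the measured TCP pose, the force, the opening and the grip force at its end, in the units of the state.
- get_state(): the state, without advancing time (a new reading comes with each control period).
- camera(name): name is "scene" or "top" or "wrist"; returns a dict with "img" (420x560x3 uint8, red, green, blue), "vertical_fov" (degrees; the focal length in pixels is half the picture's height over the tangent of half this angle, whatever the lens; pixels are square), "cx", "cy" (the principal point, pixels), "R" (3x3) and "t" (3): a world point X has camera coordinates R X + t. Camera axes: x right, y down, z forward; pixel columns grow to the right and rows downward; lengths in m; the calibration is good to about 2 mm. A picture is of the moment at which its call begins. There is no depth.
- finish_job(): hands the job in; it is judged then, once.
The state is a dict: "time_s": time; "qpos": joint angles; "joint_vel": joint speeds; "joint_torque": joint torques, N m; "tool_pos": TCP position; "tcp_rot": TCP orientation; "wrist_force": force on the tool from outside, world axes, zero at the start; "ft_torque": the same for the moment, N m; "width": opening from 0.0 (shut) to 1.0 (fully open); "finger_force": force on a finger pad.
Only numpy, scipy, OpenCV 4.12 (cv2) and the standard library are available. Lean on these libraries where they do the work, as an engineer would, in place of code of your own. Each camera call takes 0.05 s, during which the arm holds its last target. There are 200 camera calls.

## Working session

There is one attempt and no reset: what is moved stays moved. The work goes in short steps, Python scripts to look and compute and a tool call to move; the robot and the scene stay as the last step left them, time stands still between calls to the robot, and variables do not carry over. Pictures are saved under pics/ and viewed, at most 11 in all, crops included, and the job is handed in when it is done.

Besides the shell and the picture viewer there is one more tool, called after "Emit:" by a JSON object that holds its "name" and its "arguments". servo_tool: Moves the arm, as the interface text tells. Its arguments: {"type":"object","properties":{"steps":{"type":"array","items":{"type":"object","properties":{"angular":{"type":"array","items":{"type":"number"}},"delta_pos":{"type":"array","items":{"type":"number"}},"gripper":{"type":"number"}}}},"force":{"type":"number"}},"required":["steps"]}

```bash
mkdir -p pics; ls; cat > h.py <<'E'
from plant import *
import numpy as np, cv2
from scipy.spatial.transform import Rotation as Ro
def shot(n,f):
    c=camera(n); cv2.imwrite('pics/'+f,c['img'][:,:,::-1]); np.savez('pics/'+f[:-4],**c); return c
def ray(c,uv,z):
    R=np.array(c['R']);t=np.array(c['t']);f=210/np.tan(np.radians(float(c['vertical_fov']))/2)
    uv=np.atleast_2d(np.array(uv,float))
    d=np.c_[(uv[:,0]-c['cx'])/f,(uv[:,1]-c['cy'])/f,np.ones(len(uv))]@R
    o=-R.T@t
    return o+d*((z-o[2])/d[:,2])[:,None]
E
python3 - <<'E'
from h import *
c=shot('top','top0.png'); print({k:v for k,v in c.items() if k!='img'})
shot('scene','sc0.png')
print(get_state())
E
```

```text
pics
{'vertical_fov': 42.9620719475225, 'cx': 270.3550731474148, 'cy': 219.23792488581412, 'R': array([[-0.0111368 , -0.99987862, -0.01089568],
       [-0.99029488,  0.01253837, -0.13841546],
       [ 0.13853527,  0.00924843, -0.99031432]]), 't': array([0.00128832, 0.54887253, 1.13742818])}
{'time_s': 0.1, 'qpos': array([ 1.21811288,  0.3217709 , -0.07009151,  1.4515691 ,  0.02261909,
        1.37082042, -0.05691524]), 'joint_vel': array([-0.00114614, -0.00181802,  0.00045163, -0.00260228, -0.00087255,
       -0.00107579, -0.00121965]), 'joint_torque': array([ 1.33320050e-04, -4.92570555e+01, -4.05267393e-01, -3.13399494e+01,
       -6.41032867e-02,  3.94491095e-02,  9.64268384e-05]), 'tool_pos': array([ 0.23286758, -0.60630653,  0.22154858]), 'tcp_rot': array([ 9.83228309e-01,  1.82376807e-01, -2.16925401e-04, -8.63553487e-04]), 'wrist_force': array([-0.51348491, -0.42963639,  0.10949095]), 'ft_torque': array([0.00476782, 0.03787837, 0.02743933]), 'finger_force': 0.0, 'width': 0.9961611311960026}
```

View pics/top0.png

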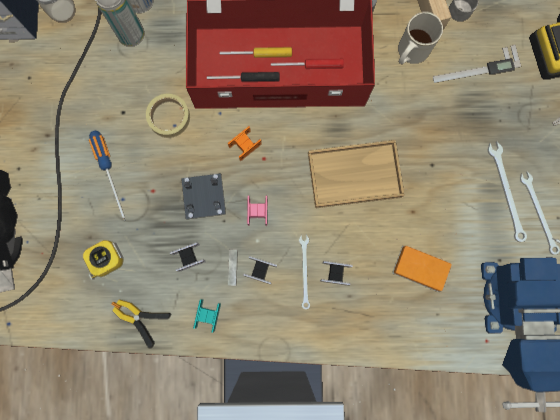

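View pics/sc0.png

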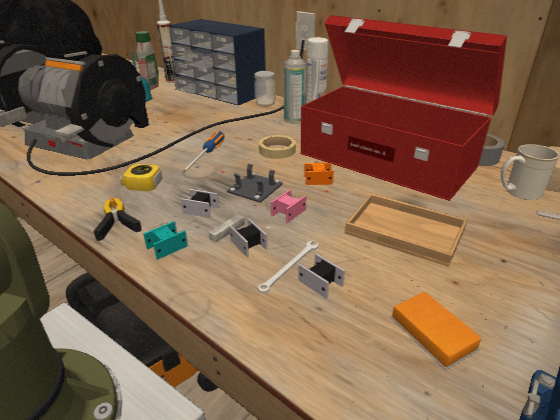

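Top view: mounts near (187,257), (261,270) and (336,272). Bar at (233,267), wrench at (305,272), cradle at (203,196), tray at (356,174). The coloured decoys are at (245,143), (257,210) and (207,315).

```bash
python3 - <<'E'
from h import *
c=dict(np.load('pics/top0.npz')); im=c['img']
cr=cv2.resize(im[165:335,160:360],None,fx=4,fy=3.5,interpolation=cv2.INTER_CUBIC)
cr=cv2.resize(im[165:310,160:360],(800,580),interpolation=cv2.INTER_CUBIC)
cv2.imwrite('pics/crop1.png',cr[:,:,::-1])
g=im.max(2)
def rep(name,u0,u1,v0,v1,mask,z):
    m=np.zeros(g.shape,np.uint8); m[v0:v1,u0:u1]=mask[v0:v1,u0:u1]
    cs,_=cv2.findContours(m,cv2.RETR_EXTERNAL,cv2.CHAIN_APPROX_NONE)
    k=max(cs,key=cv2.contourArea)[:,0]
    P=ray(c,k,z)[:,:2]
    r=cv2.minAreaRect((P*1000).astype(np.float32)); print(name,r, ray(c,k.mean(0),z)[0].round(4))
dark=(g<60).astype(np.uint8)
for n,u,v in [('m1',187,257),('m2',261,270),('m3',336,272)]: rep(n,u-22,u+22,v-20,v+20,dark,.034)
rep('cradle',178,228,170,222,(g<100).astype(np.uint8),.006)
E
```

```text
m1 ((471.13458251953125, 178.10797119140625), (33.63058090209961, 31.003026962280273), 20.2297420501709) [0.4708 0.1787 0.034 ]
m2 ((438.8951721191406, 19.398773193359375), (26.931962966918945, 33.03152084350586), 71.08860778808594) [0.439  0.0196 0.034 ]
m3 ((431.00970458984375, -145.85195922851562), (28.746091842651367, 33.5286979675293), 81.1695785522461) [ 0.4311 -0.1456  0.034 ]
cradle ((608.107666015625, 154.59591674804688), (96.71434783935547, 106.56790924072266), 6.819795608520508) [0.6066 0.1537 0.006 ]
```

View pics/crop1.png

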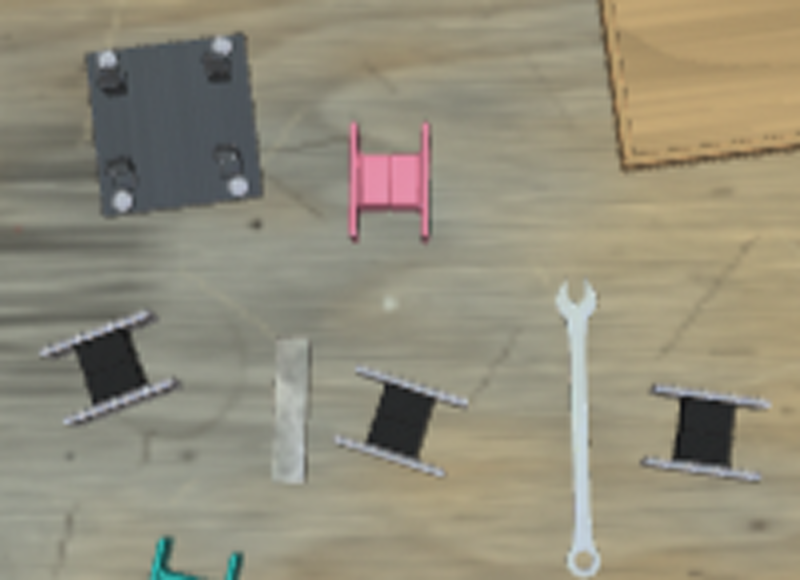

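The crop shows plate ends in crop pixels: m1 centre (110,368), m2 (401,422), m3 (705,433). The cradle lugs are at (108,60), (222,46), (122,200) and (238,186). All plate-to-plate axes lie roughly along world x.

```bash
cat >> h.py <<'E'
def plan(x,y,z,yawdeg):
    s=get_state(); p=np.array(s['tool_pos']); R=Ro.from_quat(s['tcp_rot']).as_matrix()
    a=np.radians(yawdeg); best=None
    yv=np.array([np.cos(a),np.sin(a),0]); zv=np.array([0,0,-1.])
    if yv@R[:,1]<0: yv=-yv
    T=np.c_[np.cross(yv,zv),yv,zv]
    d=R.T@(np.array([x,y,z])-p)*100
    w=Ro.from_matrix(R.T@T).as_rotvec(degrees=True)/6
    print('dpos',d.round(2).tolist(),'ang',w.round(2).tolist(),'pos',p.round(4),'t',s['time_s'])
E
python3 - <<'E'
from h import *
c=dict(np.load('pics/top0.npz'))
S=lambda l:[(160+(a+.5)/4-.5,165+(b+.5)/4-.5) for a,b in l]
def f(n,q,z):
    P=ray(c,S(q),z)[:,:2]; ctr=P.mean(0); w=(P[0]-P[1])+(P[2]-P[3]); print(n,ctr.round(4),'yaw',np.degrees(np.arctan2(-w[0],w[1])).round(1),np.linalg.norm(P[0]-P[1]),np.linalg.norm(P[0]-P[2]))
f('m1',[(45,352),(155,315),(66,425),(180,381)],.036)
f('m2',[(357,370),(467,405),(337,440),(443,473)],.036)
f('m3',[(652,388),(768,405),(643,460),(758,480)],.036)
f('cr lugs',[(108,60),(222,46),(122,200),(238,186)],.042)
T=[(309,152.5),(397.5,142.5),(315.5,207),(403,197)]
P=ray(c,T,.026)[:,:2]; print('tray',P.mean(0),P)
plan(.431,-.146,.12,-8.5)
E
```

```text
m1 [0.4687 0.1771] yaw 19.3 0.06334167856229607 0.04178460982176902
m2 [0.4376 0.0189] yaw -18.1 0.06306054720056911 0.03954615099471668
m3 [ 0.4295 -0.1464] yaw -9.8 0.06362201920076307 0.03938635489957309
cr lugs [0.6037 0.1437] yaw 6.3 0.06378697913883939 0.0792240132491904
tray [ 0.64955464 -0.19937041] [[ 0.70198758 -0.09430995]
 [ 0.72244682 -0.29514411]
 [ 0.57684556 -0.10615668]
 [ 0.59693859 -0.3018709 ]]
dpos [35.0, -35.84, 10.21] ang [-0.02, -0.01, -10.08] pos [ 0.2329 -0.6063  0.2215] t 0.1
```

Emit:
{"name": "servo_tool", "arguments": {"steps": [{"delta_pos": [16.5, -17, 2], "angular": [0, 0, -5], "gripper": 0.2}, {"delta_pos": [16.5, -17, 2], "angular": [0, 0, -5], "gripper": 0.2}, {"delta_pos": [16.5, -17, 2], "angular": [0, 0, -5], "gripper": 0.2}, {"delta_pos": [16.5, -17, 2], "angular": [0, 0, -5], "gripper": 0.2}, {"delta_pos": [16.5, -17, 2], "angular": [0, 0, -5], "gripper": 0.2}], "force": 8}}

```text
time_s: 0.6
tool_pos: [0.3272, -0.3854, 0.2019]
tcp_rot: [0.902, 0.432, 0.0, -0.001]
wrist_force: [0.7, -0.9, -0.2]
width: 0.804
finger_force: 0.0
```

```bash
python3 -c "
from h import *
plan(.43,-.1464,.12,-9.5)"
```

```text
dpos [25.07, -6.94, 8.22] ang [-0.01, -0.01, -4.88] pos [ 0.3272 -0.3854  0.2019] t 0.6
```

Emit:
{"name": "servo_tool", "arguments": {"steps": [{"delta_pos": [23, -6.4, 6], "angular": [0, 0, -4.9], "gripper": 0.2}, {"delta_pos": [23, -6.4, 6], "angular": [0, 0, -4.9], "gripper": 0.2}, {"delta_pos": [23, -6.4, 6], "angular": [0, 0, -4.9], "gripper": 0.2}, {"delta_pos": [23, -6.4, 6], "angular": [0, 0, -4.9], "gripper": 0.2}, {"delta_pos": [23, -6.4, 6], "angular": [0, 0, -4.9], "gripper": 0.2}]}}

```text
time_s: 1.1
tool_pos: [0.4213, -0.1676, 0.1419]
tcp_rot: [0.763, 0.646, -0.0, 0.0]
wrist_force: [1.2, 0.5, -0.6]
width: 0.796
finger_force: 0.0
```

Emit:
{"name": "servo_tool", "arguments": {"steps": [{"gripper": 0.2}, {"gripper": 0.2}]}}

```text
schema error: expected keys angular, delta_pos, gripper
```

```bash
python3 -c "
from h import *
plan(.43,-.1464,.12,-9.5)
shot('wrist','w1.png')"
```

```text
dpos [2.24, 0.51, 2.19] ang [-0.0, 0.0, 0.0] pos [ 0.4213 -0.1676  0.1419] t 1.1
```

View pics/w1.png

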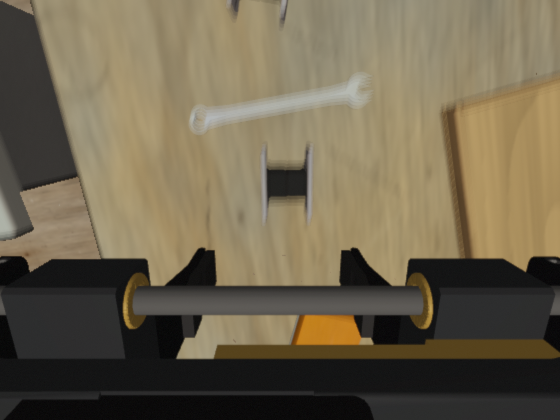

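Wrist view shows mount m3 at about (287,183), plates vertical at columns 265 and 309, so the tool is aligned with it. The wrench lies above it at row 105.

```bash
cat >> h.py <<'E'
def mount(c,box,z=.034,thr=50):
    u0,u1,v0,v1=box; g=c['img'].max(2); m=np.zeros(g.shape,np.uint8); m[v0:v1,u0:u1]=(g<thr)[v0:v1,u0:u1]
    cs,_=cv2.findContours(m,cv2.RETR_EXTERNAL,cv2.CHAIN_APPROX_NONE); k=max(cs,key=cv2.contourArea)[:,0]
    r=cv2.minAreaRect((ray(c,k,z)[:,:2]*1000).astype(np.float32)); print(r); return r
E
python3 - <<'E'
from h import *
c=dict(np.load('pics/w1.npz'))
print(ray(c,[(287,183),(265,145),(264,222),(309,145),(308.5,220)],.036).round(4))
mount(c,(262,315,150,220))
E
```

```text
[[ 0.4335 -0.1413  0.036 ]
 [ 0.4205 -0.1069  0.036 ]
 [ 0.4079 -0.1726  0.036 ]
 [ 0.4565 -0.1129  0.036 ]
 [ 0.4471 -0.1772  0.036 ]]
((433.103515625, -141.36062622070312), (24.454971313476562, 33.66938400268555), 82.05538177490234)
```

Emit:
{"name": "servo_tool", "arguments": {"steps": [{"delta_pos": [2.4, 0.6, 4], "angular": [0, 0, 0], "gripper": 0.2}, {"delta_pos": [2.4, 0.6, 8.5], "angular": [0, 0, 0], "gripper": 0.2}, {"delta_pos": [2.4, 0.6, 8.5], "angular": [0, 0, 0], "gripper": 0.2}, {"delta_pos": [2.4, 0.6, 8.5], "angular": [0, 0, 0], "gripper": 0.2}]}}

```text
time_s: 1.55
tool_pos: [0.4304, -0.1473, 0.0575]
tcp_rot: [0.764, 0.645, -0.0, -0.001]
wrist_force: [0.5, -0.7, 0.1]
width: 0.799
finger_force: 0.0
```

```bash
python3 -c "
from h import *
plan(.432,-.143,.004,-9.5)"
```

```text
dpos [0.45, 0.1, 5.35] ang [-0.02, -0.01, -0.02] pos [ 0.4304 -0.1473  0.0575] t 1.55
```

Emit:
{"name": "servo_tool", "arguments": {"steps": [{"delta_pos": [0.4, 0.1, 3], "angular": [0, 0, 0], "gripper": 0.2}, {"delta_pos": [0.4, 0.1, 5.2], "angular": [0, 0, 0], "gripper": 0.2}, {"delta_pos": [0.4, 0.1, 5.2], "angular": [0, 0, 0], "gripper": 0.2}, {"delta_pos": [0.4, 0.1, 5.2], "angular": [0, 0, 0], "gripper": 0.4}, {"delta_pos": [0.4, 0.1, 5.2], "angular": [0, 0, 0], "gripper": 0.42}], "force": 5}}

```text
time_s: 2.05
tool_pos: [0.4344, -0.1446, 0.0077]
tcp_rot: [0.764, 0.645, 0.001, 0.002]
wrist_force: [0.1, -0.2, -0.3]
width: 0.696
finger_force: 0.0
```

Emit:
{"name": "servo_tool", "arguments": {"steps": [{"delta_pos": [0, 0, 0], "angular": [0, 0, 0], "gripper": 0.5}, {"delta_pos": [0, 0, 0], "angular": [0, 0, 0], "gripper": 0.6}, {"delta_pos": [0, 0, 0], "angular": [0, 0, 0], "gripper": 0.8}, {"delta_pos": [0, 0, 0], "angular": [0, 0, 0], "gripper": 1}, {"delta_pos": [0, 0, 0], "angular": [0, 0, 0], "gripper": 1}], "force": 5}}

```text
time_s: 2.55
tool_pos: [0.433, -0.1438, 0.0064]
tcp_rot: [0.764, 0.646, -0.0, 0.0]
wrist_force: [-1.4, 0.2, 7.2]
width: 0.503
finger_force: 5.0
```

Emit:
{"name": "servo_tool", "arguments": {"steps": [{"delta_pos": [0, 0, 0], "angular": [0, 0, 0], "gripper": 1}, {"delta_pos": [0, 0, 0], "angular": [0, 0, 0], "gripper": 1}, {"delta_pos": [0, 0, 0], "angular": [0, 0, 0], "gripper": 1}, {"delta_pos": [0, 0, 0], "angular": [0, 0, 0], "gripper": 1}], "force": 10}}

```text
time_s: 2.95
tool_pos: [0.4331, -0.1438, 0.0064]
tcp_rot: [0.764, 0.646, -0.0, 0.001]
wrist_force: [-2.0, 0.5, 6.8]
width: 0.498
finger_force: 10.0
```

m3 is firm (43.3 mm at 10 N). Lift it and carry it to the tray.

Emit:
{"name": "servo_tool", "arguments": {"steps": [{"delta_pos": [0, 0, -1], "angular": [0, 0, 0], "gripper": 1}, {"delta_pos": [0, 0, -3], "angular": [0, 0, 0], "gripper": 1}, {"delta_pos": [0, 0, -6], "angular": [0, 0, 0], "gripper": 1}, {"delta_pos": [0, 0, -8], "angular": [0, 0, 0], "gripper": 1}, {"delta_pos": [0, 0, -8], "angular": [0, 0, 0], "gripper": 1}], "force": 14}}

```text
time_s: 3.45
tool_pos: [0.4349, -0.1441, 0.0885]
tcp_rot: [0.764, 0.646, 0.001, 0.003]
wrist_force: [-0.0, 0.1, -1.7]
width: 0.495
finger_force: 14.0
```

```bash
python3 -c "
from h import *
plan(.6536,-.2392,.08,5.8)"
```

```text
dpos [-5.73, 23.14, 1.0] ang [0.05, 0.03, -2.56] pos [ 0.4349 -0.1441  0.0885] t 3.45
```

Emit:
{"name": "servo_tool", "arguments": {"steps": [{"delta_pos": [-0.9, 3.5, 0], "angular": [0, 0, -0.5], "gripper": 1}, {"delta_pos": [-2, 8, 0], "angular": [0, 0, -1], "gripper": 1}, {"delta_pos": [-3.2, 13, 0], "angular": [0, 0, -1.6], "gripper": 1}, {"delta_pos": [-4.5, 18, 0], "angular": [0, 0, -2.2], "gripper": 1}, {"delta_pos": [-5.7, 22, 0], "angular": [0, 0, -2.5], "gripper": 1}]}}

```text
time_s: 3.95
tool_pos: [0.6413, -0.2368, 0.0835]
tcp_rot: [0.672, 0.74, -0.0, -0.001]
wrist_force: [0.4, 0.5, 0.6]
width: 0.49
finger_force: 14.0
```

Emit:
{"name": "servo_tool", "arguments": {"steps": [{"delta_pos": [0, 0.8, 0], "angular": [0, 0, 0], "gripper": 1}, {"delta_pos": [0, 1.1, 0], "angular": [0, 0, 0], "gripper": 1}, {"delta_pos": [0, 1.1, 0], "angular": [0, 0, 0], "gripper": 1}]}}

```text
time_s: 4.25
tool_pos: [0.6501, -0.2336, 0.0844]
tcp_rot: [0.672, 0.74, -0.0, -0.001]
wrist_force: [-0.9, 0.3, -1.8]
width: 0.496
finger_force: 14.0
```

```bash
python3 -c "
from h import *
c=shot('wrist','w2.png');shot('top','t2.png')
plan(.6536,-.2392,.0135,5.8)"
```

```text
dpos [-0.52, 0.34, 7.19] ang [-0.01, -0.0, -0.05] pos [ 0.6498 -0.2343  0.0854] t 4.35
```

View pics/w2.png

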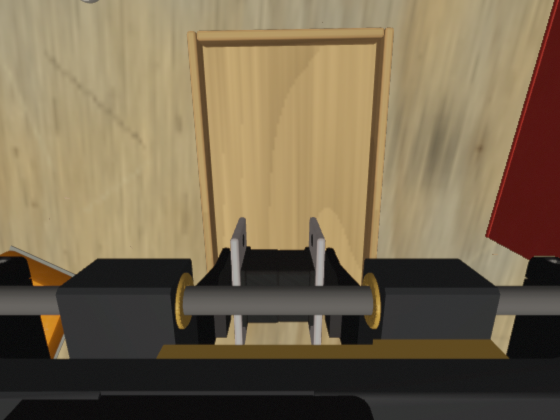

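The mount is held (plates at columns 237 and 317) above the tray. The tray's far-end rim corners are at (190,36) and (391,32).

```bash
python3 -c "
from h import *
c=dict(np.load('pics/w2.npz'))
P=ray(c,[(190,36),(391,32)],.026)[:,:2];print(P)
v=P[1]-P[0];L=np.linalg.norm(v);v/=L;print(L,np.degrees(np.arctan2(v[1],v[0])), P.mean(0)-.1*np.array([-v[1],v[0]]))"
```

```text
[[ 0.58296651 -0.10990984]
 [ 0.70733246 -0.09582789]]
0.12516065333742535 6.460081240259407 [ 0.65640058 -0.20223391]
```

Emit:
{"name": "servo_tool", "arguments": {"steps": [{"delta_pos": [-0.5, 0.5, 3], "angular": [0, 0, 0], "gripper": 1}, {"delta_pos": [-0.5, 0.5, 5], "angular": [0, 0, 0], "gripper": 1}, {"delta_pos": [-0.5, 0.5, 6.3], "angular": [0, 0, 0], "gripper": 1}, {"delta_pos": [-0.5, 0.5, 6.9], "angular": [0, 0, 0], "gripper": 1}, {"delta_pos": [-0.5, 0.5, 7.1], "angular": [0, 0, 0], "gripper": 1}]}}

```text
time_s: 4.85
tool_pos: [0.6561, -0.2395, 0.0146]
tcp_rot: [0.673, 0.74, -0.0, -0.0]
wrist_force: [0.0, 0.4, -1.6]
width: 0.49
finger_force: 14.0
```

Emit:
{"name": "servo_tool", "arguments": {"steps": [{"delta_pos": [0, 0, 0], "angular": [0, 0, 0], "gripper": 1}, {"delta_pos": [0, 0, 0.1], "angular": [0, 0, 0], "gripper": 1}, {"delta_pos": [0, 0, 0.1], "angular": [0, 0, 0], "gripper": 1}]}}

```text
time_s: 5.15
tool_pos: [0.657, -0.2398, 0.0144]
tcp_rot: [0.673, 0.74, 0.0, 0.001]
wrist_force: [-0.2, 0.3, -1.2]
width: 0.493
finger_force: 14.0
```

Emit:
{"name": "servo_tool", "arguments": {"steps": [{"delta_pos": [0, 0, 0.1], "angular": [0, 0, 0], "gripper": 1}, {"delta_pos": [0, 0, 0.15], "angular": [0, 0, 0], "gripper": 1}, {"delta_pos": [0, 0, 0.2], "angular": [0, 0, 0], "gripper": 1}, {"delta_pos": [0, 0, 0.2], "angular": [0, 0, 0], "gripper": 1}]}}

```text
time_s: 5.55
tool_pos: [0.6568, -0.2398, 0.0125]
tcp_rot: [0.673, 0.74, -0.0, 0.0]
wrist_force: [-1.3, -0.1, 4.7]
width: 0.49
finger_force: 14.0
```

Emit:
{"name": "servo_tool", "arguments": {"steps": [{"delta_pos": [0, 0, 0], "angular": [0, 0, 0], "gripper": 0.3}, {"delta_pos": [0, 0, 0], "angular": [0, 0, 0], "gripper": 0.3}, {"delta_pos": [0, 0, -0.5], "angular": [0, 0, 0], "gripper": 0.3}, {"delta_pos": [0, 0, -4], "angular": [0, 0, 0], "gripper": 0.3}, {"delta_pos": [0, 0, -8], "angular": [0, 0, 0], "gripper": 0.2}]}}

```text
time_s: 6.05
tool_pos: [0.6549, -0.2394, 0.0902]
tcp_rot: [0.673, 0.74, -0.001, -0.002]
wrist_force: [1.1, -0.7, -0.0]
width: 0.728
finger_force: 0.0
```

```bash
python3 -c "
from h import *
plan(.4395,.0205,.09,-18)"
```

```text
dpos [27.91, -18.98, 0.16] ang [-0.04, -0.01, 3.9] pos [ 0.6549 -0.2394  0.0902] t 6.05
```

Emit:
{"name": "servo_tool", "arguments": {"steps": [{"delta_pos": [20, -13.6, -2], "angular": [0, 0, 3.9], "gripper": 0.2}, {"delta_pos": [20, -13.6, -2], "angular": [0, 0, 3.9], "gripper": 0.2}, {"delta_pos": [20, -13.6, -2], "angular": [0, 0, 3.9], "gripper": 0.2}, {"delta_pos": [20, -13.6, -2], "angular": [0, 0, 3.9], "gripper": 0.2}, {"delta_pos": [20, -13.6, -2], "angular": [0, 0, 3.9], "gripper": 0.2}]}}

```text
time_s: 6.55
tool_pos: [0.5005, -0.0513, 0.1117]
tcp_rot: [0.809, 0.588, -0.0, 0.0]
wrist_force: [1.5, 0.1, 1.2]
width: 0.801
finger_force: 0.0
```

Emit:
{"name": "servo_tool", "arguments": {"steps": [{"delta_pos": [0, 0, 0], "angular": [0, 0, 0], "gripper": 0.2}, {"delta_pos": [0, 0, 0], "angular": [0, 0, 0], "gripper": 0.2}, {"delta_pos": [0, 0, 0], "angular": [0, 0, 0], "gripper": 0.2}]}}

```text
time_s: 6.85
tool_pos: [0.503, -0.0546, 0.1118]
tcp_rot: [0.809, 0.587, 0.0, 0.0]
wrist_force: [-0.4, -0.5, 0.7]
width: 0.797
finger_force: 0.0
```

```bash
python3 -c "
from h import *
plan(.4395,.0205,.06,-18)
shot('wrist','w3.png')"
```

```text
dpos [5.17, -8.37, 5.17] ang [0.01, 0.0, -0.01] pos [ 0.503  -0.0546  0.1118] t 6.85
```

View pics/w3.png

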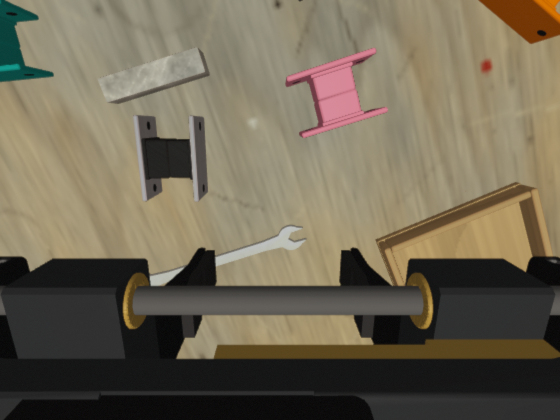

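Mount m2's plate top edges run (137,116)–(143,200) and (190,117)–(193,199), so its centre is about (168,158). The bar is at (155,75) and the wrench at (225,255).

```bash
python3 -c "
from h import *
c=dict(np.load('pics/w3.npz'))
P=ray(c,[(168,158),(137,116),(143,200),(190,117),(193,199)],.036)[:,:2];print(P)
for a,b in((1,2),(3,4)):
  v=P[a]-P[b];print(np.degrees(np.arctan2(-v[0],v[1])))
plan(*P[0],.06,-17)"
```

```text
[[ 0.44140019  0.02033977]
 [ 0.43225364  0.0546756 ]
 [ 0.41017022 -0.00319623]
 [ 0.46811986  0.04224895]
 [ 0.44714494 -0.01444384]]
-20.886453903519808
-20.30320974459152
dpos [5.23, -8.19, 5.16] ang [0.01, -0.0, -0.18] pos [ 0.503  -0.0548  0.1116] t 6.9
```

Emit:
{"name": "servo_tool", "arguments": {"steps": [{"delta_pos": [2.6, -4.1, 1], "angular": [0, 0, 0.2], "gripper": 0.2}, {"delta_pos": [5.2, -8.2, 3], "angular": [0, 0, 0.2], "gripper": 0.2}, {"delta_pos": [5.2, -8.2, 5], "angular": [0, 0, 0.2], "gripper": 0.2}, {"delta_pos": [5.2, -8.2, 5], "angular": [0, 0, 0.2], "gripper": 0.2}, {"delta_pos": [5.2, -8.2, 5], "angular": [0, 0, 0.2], "gripper": 0.2}]}}

```text
time_s: 7.4
tool_pos: [0.4412, 0.0204, 0.0618]
tcp_rot: [0.816, 0.579, 0.0, -0.0]
wrist_force: [-0.1, -0.1, -0.1]
width: 0.805
finger_force: 0.0
```

```bash
python3 -c "
from h import *
plan(.4412,.0204,.008,-19)"
```

```text
dpos [-0.01, 0.0, 5.38] ang [-0.0, -0.01, -0.05] pos [0.4412 0.0204 0.0618] t 7.4
```

Emit:
{"name": "servo_tool", "arguments": {"steps": [{"delta_pos": [0, 0, 2.5], "angular": [0, 0, 0], "gripper": 0.2}, {"delta_pos": [0, 0, 4.5], "angular": [0, 0, 0], "gripper": 0.2}, {"delta_pos": [0, 0, 5.3], "angular": [0, 0, 0], "gripper": 0.2}, {"delta_pos": [0, 0, 5.3], "angular": [0, 0, 0], "gripper": 0.4}, {"delta_pos": [0, 0, 5.3], "angular": [0, 0, 0], "gripper": 0.42}], "force": 5}}

```text
time_s: 7.9
tool_pos: [0.4415, 0.0209, 0.0094]
tcp_rot: [0.815, 0.579, 0.001, 0.0]
wrist_force: [-0.0, -0.2, -0.0]
width: 0.695
finger_force: 0.0
```

Emit:
{"name": "servo_tool", "arguments": {"steps": [{"delta_pos": [0, 0, 0], "angular": [0, 0, 0], "gripper": 0.5}, {"delta_pos": [0, 0, 0], "angular": [0, 0, 0], "gripper": 0.6}, {"delta_pos": [0, 0, 0], "angular": [0, 0, 0], "gripper": 0.8}, {"delta_pos": [0, 0, 0], "angular": [0, 0, 0], "gripper": 1}, {"delta_pos": [0, 0, 0], "angular": [0, 0, 0], "gripper": 1}], "force": 5}}

```text
time_s: 8.4
tool_pos: [0.4409, 0.0212, 0.0093]
tcp_rot: [0.815, 0.579, 0.0, 0.001]
wrist_force: [-1.7, 0.4, 6.1]
width: 0.482
finger_force: 5.0
```

Emit:
{"name": "servo_tool", "arguments": {"steps": [{"delta_pos": [0, 0, 0], "angular": [0, 0, 0], "gripper": 1}, {"delta_pos": [0, 0, 0], "angular": [0, 0, 0], "gripper": 1}, {"delta_pos": [0, 0, 0], "angular": [0, 0, 0], "gripper": 1}, {"delta_pos": [0, 0, 0], "angular": [0, 0, 0], "gripper": 1}], "force": 10}}

```text
time_s: 8.8
tool_pos: [0.4409, 0.0213, 0.0093]
tcp_rot: [0.815, 0.579, 0.0, 0.001]
wrist_force: [-2.2, 0.1, 5.5]
width: 0.452
finger_force: 10.0
```

m2 is the soft one (41.9 mm at 5 N, 39.3 mm at 10 N). Squeeze it at 16 N and lift.

Emit:
{"name": "servo_tool", "arguments": {"steps": [{"delta_pos": [0, 0, 0], "angular": [0, 0, 0], "gripper": 1}, {"delta_pos": [0, 0, 0], "angular": [0, 0, 0], "gripper": 1}, {"delta_pos": [0, 0, -2], "angular": [0, 0, 0], "gripper": 1}, {"delta_pos": [0, 0, -5], "angular": [0, 0, 0], "gripper": 1}, {"delta_pos": [0, 0, -9], "angular": [0, 0, 0], "gripper": 1}], "force": 16}}

```text
time_s: 9.3
tool_pos: [0.4383, 0.0214, 0.098]
tcp_rot: [0.815, 0.58, -0.001, -0.001]
wrist_force: [0.9, 0.1, -1.2]
width: 0.406
finger_force: 16.0
```

```bash
python3 -c "
from h import *
plan(.606,.145,.1,6.5)"
```

```text
dpos [17.18, 11.78, -0.26] ang [-0.04, -0.0, -4.28] pos [0.4383 0.0214 0.098 ] t 9.3
```

Emit:
{"name": "servo_tool", "arguments": {"steps": [{"delta_pos": [2, 3, 0], "angular": [0, 0, -0.8], "gripper": 1}, {"delta_pos": [4, 7, 0], "angular": [0, 0, -2], "gripper": 1}, {"delta_pos": [7, 11, 0], "angular": [0, 0, -3.3], "gripper": 1}, {"delta_pos": [9.5, 15, 0], "angular": [0, 0, -4.3], "gripper": 1}, {"delta_pos": [9.5, 15, 0], "angular": [0, 0, -4.3], "gripper": 1}]}}

```text
time_s: 9.8
tool_pos: [0.617, 0.0635, 0.0957]
tcp_rot: [0.664, 0.747, 0.002, -0.002]
wrist_force: [-0.8, 0.5, -0.6]
width: 0.413
finger_force: 16.0
```

Emit:
{"name": "servo_tool", "arguments": {"steps": [{"delta_pos": [0, 0, 0], "angular": [0, 0, 0], "gripper": 1}, {"delta_pos": [0, 0, 0], "angular": [0, 0, 0], "gripper": 1}, {"delta_pos": [0, 0, 0], "angular": [0, 0, 0], "gripper": 1}]}}

```text
time_s: 10.1
tool_pos: [0.6121, 0.0612, 0.099]
tcp_rot: [0.665, 0.747, -0.001, 0.001]
wrist_force: [-0.6, -0.7, -0.8]
width: 0.411
finger_force: 16.0
```

```bash
python3 -c "
from h import *
plan(.606,.145,.1,6.5)
shot('wrist','w4.png')"
```

```text
dpos [8.4, 0.35, -0.12] ang [-0.0, 0.02, 0.02] pos [0.6121 0.0612 0.099 ] t 10.1
```

View pics/w4.png

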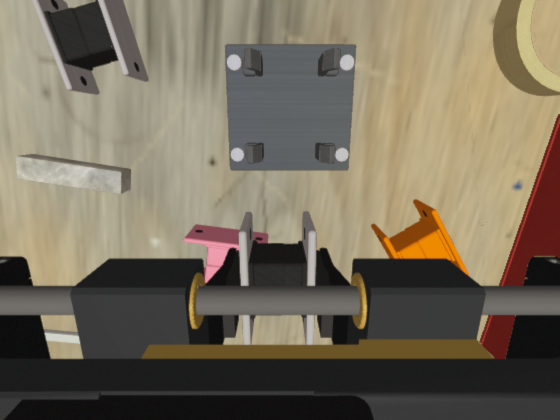

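The cradle base corners are at (226,44), (355,44), (232,170) and (349,170). Lugs are near (252,62), (330,62), (255,152) and (325,152), and the mount is held square.

```bash
python3 -c "
from h import *
c=dict(np.load('pics/w4.npz'))
g=c['img'].max(2)
m=np.zeros(g.shape,np.uint8); m[36:180,215:365]=(g<105)[36:180,215:365]
m=cv2.morphologyEx(m,cv2.MORPH_CLOSE,np.ones((9,9)))
k=max(cv2.findContours(m,cv2.RETR_EXTERNAL,cv2.CHAIN_APPROX_NONE)[0],key=cv2.contourArea)[:,0]
print(cv2.minAreaRect((ray(c,k,.006)[:,:2]*1000).astype(np.float32)), cv2.boundingRect(k))
P=ray(c,[(226,44),(355,44),(232,170),(349,170)],.006)[:,:2];C=P.mean(0);print(P,C)
v=P[1]-P[0]+P[3]-P[2];y=np.degrees(np.arctan2(v[1],v[0]));print(y)
plan(*C,.1,y)"
```

```text
((610.6332397460938, 150.45892333984375), (94.64039611816406, 94.42735290527344), 6.574261665344238) (225, 38, 131, 132)
[[0.55963564 0.1881889 ]
 [0.65254905 0.19889357]
 [0.57075446 0.09752628]
 [0.66443384 0.10832274]] [0.61184325 0.14823287]
6.573213608857529
dpos [8.66, 0.94, -0.09] ang [0.01, 0.02, 0.0] pos [0.6124 0.0611 0.0992] t 10.15
```

Emit:
{"name": "servo_tool", "arguments": {"steps": [{"delta_pos": [3, 0.4, 0], "angular": [0, 0, 0], "gripper": 1}, {"delta_pos": [6, 0.7, 0], "angular": [0, 0, 0], "gripper": 1}, {"delta_pos": [8.6, 0.9, 0], "angular": [0, 0, 0], "gripper": 1}, {"delta_pos": [8.6, 0.9, 0], "angular": [0, 0, 0], "gripper": 1}, {"delta_pos": [8.6, 0.9, 0], "angular": [0, 0, 0], "gripper": 1}]}}

```text
time_s: 10.65
tool_pos: [0.6117, 0.1484, 0.0993]
tcp_rot: [0.665, 0.747, -0.0, 0.001]
wrist_force: [-0.6, -0.9, -1.2]
width: 0.414
finger_force: 16.0
```

```bash
python3 -c "
from h import *
plan(.6115,.1485,.06,6.5)"
```

```text
dpos [0.02, -0.03, 3.93] ang [0.01, 0.01, 0.03] pos [0.6117 0.1484 0.0993] t 10.65
```

Emit:
{"name": "servo_tool", "arguments": {"steps": [{"delta_pos": [0, 0, 2], "angular": [0, 0, 0], "gripper": 1}, {"delta_pos": [0, 0, 4], "angular": [0, 0, 0], "gripper": 1}, {"delta_pos": [0, 0, 5], "angular": [0, 0, 0], "gripper": 1}, {"delta_pos": [0, 0, 5.7], "angular": [0, 0, 0], "gripper": 1}, {"delta_pos": [0, 0, 5.7], "angular": [0, 0, 0], "gripper": 1}]}}

```text
time_s: 11.15
tool_pos: [0.6119, 0.1472, 0.0409]
tcp_rot: [0.666, 0.746, -0.001, -0.0]
wrist_force: [-0.4, -0.6, -2.3]
width: 0.411
finger_force: 16.0
```

Emit:
{"name": "servo_tool", "arguments": {"steps": [{"delta_pos": [0, 0, 0.5], "angular": [0, 0, 0], "gripper": 1}, {"delta_pos": [0, 0, 1], "angular": [0, 0, 0], "gripper": 1}, {"delta_pos": [0, 0, 1.4], "angular": [0, 0, 0], "gripper": 1}, {"delta_pos": [0, 0, 1.4], "angular": [0, 0, 0], "gripper": 1}]}}

```text
time_s: 11.55
tool_pos: [0.6118, 0.1481, 0.0269]
tcp_rot: [0.665, 0.747, -0.0, -0.0]
wrist_force: [0.4, -0.0, -1.1]
width: 0.414
finger_force: 16.0
```

Emit:
{"name": "servo_tool", "arguments": {"steps": [{"delta_pos": [0, 0, 0.4], "angular": [0, 0, 0], "gripper": 1}, {"delta_pos": [0, 0, 0.8], "angular": [0, 0, 0], "gripper": 1}, {"delta_pos": [0, 0, 1.0], "angular": [0, 0, 0], "gripper": 1}, {"delta_pos": [0, 0, 1.1], "angular": [0, 0, 0], "gripper": 1}, {"delta_pos": [0, 0, 1.1], "angular": [0, 0, 0], "gripper": 1}]}}

```text
time_s: 12.05
tool_pos: [0.6121, 0.1482, 0.0163]
tcp_rot: [0.665, 0.747, -0.0, -0.0]
wrist_force: [0.3, -0.0, -1.3]
width: 0.41
finger_force: 16.0
```

Emit:
{"name": "servo_tool", "arguments": {"steps": [{"delta_pos": [0, 0, 0.1], "angular": [0, 0, 0], "gripper": 1}, {"delta_pos": [0, 0, 0.2], "angular": [0, 0, 0], "gripper": 1}, {"delta_pos": [0, 0, 0.2], "angular": [0, 0, 0], "gripper": 1}]}}

```text
time_s: 12.35
tool_pos: [0.6125, 0.1483, 0.0154]
tcp_rot: [0.665, 0.747, 0.0, 0.0]
wrist_force: [-1.2, -1.0, 4.3]
width: 0.406
finger_force: 16.0
```

Emit:
{"name": "servo_tool", "arguments": {"steps": [{"delta_pos": [0, 0, 0], "angular": [0, 0, 0], "gripper": 0.56}, {"delta_pos": [0, 0, 0], "angular": [0, 0, 0], "gripper": 0.5}, {"delta_pos": [0, 0, 0], "angular": [0, 0, 0], "gripper": 0.4}, {"delta_pos": [0, 0, 0], "angular": [0, 0, 0], "gripper": 0.3}, {"delta_pos": [0, 0, 0], "angular": [0, 0, 0], "gripper": 0.3}]}}

```text
time_s: 12.85
tool_pos: [0.6124, 0.1481, 0.0144]
tcp_rot: [0.665, 0.747, 0.0, 0.0]
wrist_force: [-0.6, -0.1, 0.2]
width: 0.667
finger_force: 0.0
```

Emit:
{"name": "servo_tool", "arguments": {"steps": [{"delta_pos": [0, 0, -2], "angular": [0, 0, 0], "gripper": 0.3}, {"delta_pos": [0, 0, -5], "angular": [0, 0, 0], "gripper": 0.2}, {"delta_pos": [-3, 0, -9], "angular": [0, 0, 0], "gripper": 0.2}, {"delta_pos": [-7, 0, -9], "angular": [0, 0, 0], "gripper": 0.2}, {"delta_pos": [-7, 0, -9], "angular": [0, 0, 0], "gripper": 0.2}]}}

```text
time_s: 13.35
tool_pos: [0.6227, 0.0703, 0.1055]
tcp_rot: [0.669, 0.744, -0.001, 0.003]
wrist_force: [0.2, -0.3, -0.7]
width: 0.795
finger_force: 0.0
```

```bash
python3 -c "
from h import *
plan(.472,.179,.11,19)
c=shot('wrist','w5.png')"
```

```text
dpos [12.4, -13.83, -0.55] ang [0.02, 0.06, -2.15] pos [0.6227 0.0703 0.1055] t 13.35
```

View pics/w5.png

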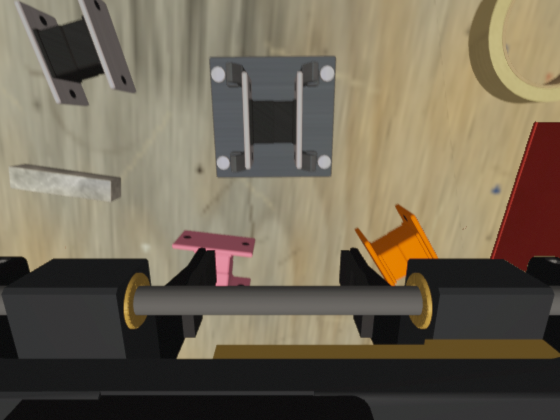

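The soft mount is seated between the four lugs, centred near (272,120). The last mount m1 is at about (72,50).

```bash
python3 -c "
from h import *
c=dict(np.load('pics/w5.npz'))
P=ray(c,[(72,50),(20,5),(60,102),(83,0),(117,92)],.036)[:,:2];print(P)
for a,b in((1,2),(3,4)):
  v=P[a]-P[b];print(np.degrees(np.arctan2(-v[0],v[1])),np.linalg.norm(v))
"
```

```text
[[0.47490119 0.17841225]
 [0.44408368 0.20109965]
 [0.46419425 0.14477818]
 [0.48404132 0.20815226]
 [0.50338899 0.15542134]]
19.649996913908037 0.05980420972073973
20.148752830110624 0.05616833430013614
```

Emit:
{"name": "servo_tool", "arguments": {"steps": [{"delta_pos": [12, -12, 0.5], "angular": [0, 0, -2.2], "gripper": 0.2}, {"delta_pos": [12, -12, 0.5], "angular": [0, 0, -2.2], "gripper": 0.2}, {"delta_pos": [12, -12, 0.5], "angular": [0, 0, -2.2], "gripper": 0.2}, {"delta_pos": [12, -12, 0.5], "angular": [0, 0, -2.2], "gripper": 0.2}, {"delta_pos": [12, -12, 0.5], "angular": [0, 0, -2.2], "gripper": 0.2}]}}

```text
time_s: 13.9
tool_pos: [0.4842, 0.1873, 0.0993]
tcp_rot: [0.572, 0.82, -0.0, -0.0]
wrist_force: [0.3, 0.3, 0.0]
width: 0.801
finger_force: 0.0
```

Emit:
{"name": "servo_tool", "arguments": {"steps": [{"delta_pos": [-3, 0, 0], "angular": [0, 0, 0], "gripper": 0.2}, {"delta_pos": [-3, 0, 0], "angular": [0, 0, 0], "gripper": 0.2}, {"delta_pos": [-3, 0, 0], "angular": [0, 0, 0], "gripper": 0.2}]}}

```text
time_s: 14.2
tool_pos: [0.4984, 0.1545, 0.0993]
tcp_rot: [0.576, 0.817, 0.0, -0.0]
wrist_force: [-0.5, -0.1, 0.2]
width: 0.799
finger_force: 0.0
```

```bash
python3 -c "
from h import *
plan(.473,.179,.06,19.5)
c=shot('wrist','w6.png')"
```

```text
dpos [3.16, -1.57, 3.93] ang [0.0, -0.0, 0.02] pos [0.4984 0.1545 0.0993] t 14.2
```

View pics/w6.png

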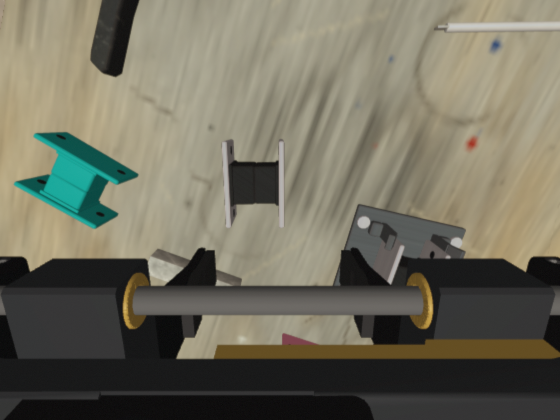

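m1 is aligned with the tool: outer plate edges at columns 225 and 284, centre (254,183).

```bash
python3 -c "
from h import *
c=dict(np.load('pics/w6.npz'))
P=ray(c,[(254,183)],.036)[0];print(P)
plan(P[0],P[1],.01,19.5)"
```

```text
[0.47028188 0.18253099 0.036     ]
dpos [3.48, -1.7, 8.94] ang [0.0, -0.01, 0.04] pos [0.498  0.1555 0.0994] t 14.25
```

Emit:
{"name": "servo_tool", "arguments": {"steps": [{"delta_pos": [3.4, -1.7, 0], "angular": [0, 0, 0], "gripper": 0.2}, {"delta_pos": [3.4, -1.7, 3], "angular": [0, 0, 0], "gripper": 0.2}, {"delta_pos": [3.4, -1.7, 6], "angular": [0, 0, 0], "gripper": 0.2}, {"delta_pos": [3.4, -1.7, 8], "angular": [0, 0, 0], "gripper": 0.2}, {"delta_pos": [3.4, -1.7, 8.9], "angular": [0, 0, 0], "gripper": 0.2}]}}

```text
time_s: 14.75
tool_pos: [0.4684, 0.1823, 0.0086]
tcp_rot: [0.575, 0.818, -0.001, -0.001]
wrist_force: [-0.8, -0.3, -0.1]
width: 0.796
finger_force: 0.0
```

Emit:
{"name": "servo_tool", "arguments": {"steps": [{"delta_pos": [0, 0, 0], "angular": [0, 0, 0], "gripper": 0.4}, {"delta_pos": [0, 0, 0], "angular": [0, 0, 0], "gripper": 0.45}, {"delta_pos": [0, 0, 0], "angular": [0, 0, 0], "gripper": 0.5}, {"delta_pos": [0, 0, 0], "angular": [0, 0, 0], "gripper": 0.7}, {"delta_pos": [0, 0, 0], "angular": [0, 0, 0], "gripper": 1}], "force": 5}}

```text
time_s: 15.25
tool_pos: [0.4706, 0.1822, 0.0115]
tcp_rot: [0.575, 0.818, 0.0, 0.001]
wrist_force: [-0.8, -0.3, 3.8]
width: 0.5
finger_force: 5.0
```

Emit:
{"name": "servo_tool", "arguments": {"steps": [{"delta_pos": [0, 0, 0], "angular": [0, 0, 0], "gripper": 1}, {"delta_pos": [0, 0, 0], "angular": [0, 0, 0], "gripper": 1}, {"delta_pos": [0, 0, 0], "angular": [0, 0, 0], "gripper": 1}], "force": 10}}

```text
time_s: 15.55
tool_pos: [0.4707, 0.1822, 0.0115]
tcp_rot: [0.575, 0.818, 0.0, 0.001]
wrist_force: [-1.3, -0.7, 6.6]
width: 0.498
finger_force: 10.0
```

Emit:
{"name": "servo_tool", "arguments": {"steps": [{"delta_pos": [0, 0, 0], "angular": [0, 0, 0], "gripper": 1}, {"delta_pos": [0, 0, -2], "angular": [0, 0, 0], "gripper": 1}, {"delta_pos": [0, 0, -5], "angular": [0, 0, 0], "gripper": 1}, {"delta_pos": [0, 0, -9], "angular": [0, 0, 0], "gripper": 1}, {"delta_pos": [0, 0, -11], "angular": [0, 0, 0], "gripper": 1}], "force": 14}}

```text
time_s: 16.05
tool_pos: [0.471, 0.1827, 0.1233]
tcp_rot: [0.575, 0.818, 0.001, 0.001]
wrist_force: [0.5, 0.4, -0.5]
width: 0.494
finger_force: 14.0
```

```bash
python3 -c "
from h import *
plan(.649,-.161,.11,6.3)"
```

```text
dpos [-38.37, 5.08, 1.37] ang [0.03, 0.0, 2.26] pos [0.471  0.1827 0.1233] t 16.05
```

Emit:
{"name": "servo_tool", "arguments": {"steps": [{"delta_pos": [-3, 0.4, 0], "angular": [0, 0, 0.4], "gripper": 1}, {"delta_pos": [-7, 1, 0], "angular": [0, 0, 1], "gripper": 1}, {"delta_pos": [-11.5, 1.5, 0], "angular": [0, 0, 1.5], "gripper": 1}, {"delta_pos": [-16, 2, 0], "angular": [0, 0, 2], "gripper": 1}, {"delta_pos": [-20, 2.6, 0], "angular": [0, 0, 2.3], "gripper": 1}]}}

```text
time_s: 16.55
tool_pos: [0.5625, 0.0, 0.1203]
tcp_rot: [0.67, 0.742, -0.0, 0.0]
wrist_force: [-0.2, -0.2, -0.5]
width: 0.49
finger_force: 14.0
```

```bash
python3 -c "
from h import *
plan(.649,-.161,.11,6.3)"
```

```text
dpos [-16.9, 6.96, 1.05] ang [-0.0, 0.01, -0.08] pos [0.5625 0.     0.1203] t 16.55
```

Emit:
{"name": "servo_tool", "arguments": {"steps": [{"delta_pos": [-4, 1.8, 0.2], "angular": [0, 0, 0], "gripper": 1}, {"delta_pos": [-8.5, 3.6, 0.5], "angular": [0, 0, 0], "gripper": 1}, {"delta_pos": [-12.5, 5.4, 0.8], "angular": [0, 0, -0.1], "gripper": 1}, {"delta_pos": [-16, 6.6, 1], "angular": [0, 0, -0.1], "gripper": 1}, {"delta_pos": [-16.5, 6.9, 1], "angular": [0, 0, -0.1], "gripper": 1}]}}

```text
time_s: 17.05
tool_pos: [0.6481, -0.1618, 0.1088]
tcp_rot: [0.668, 0.744, -0.001, 0.0]
wrist_force: [-0.3, -1.1, -1.7]
width: 0.492
finger_force: 14.0
```

Emit:
{"name": "servo_tool", "arguments": {"steps": [{"delta_pos": [0, 0, 0], "angular": [0, 0, 0], "gripper": 1}, {"delta_pos": [0, 0, 0], "angular": [0, 0, 0], "gripper": 1}]}}

```text
time_s: 17.25
tool_pos: [0.6476, -0.1523, 0.1102]
tcp_rot: [0.665, 0.747, 0.0, -0.001]
wrist_force: [0.3, 0.4, -1.0]
width: 0.49
finger_force: 14.0
```

```bash
python3 -c "
from h import *
plan(.649,-.161,.018,6.3)
shot('top','t7.png');c=shot('wrist','w7.png')
a=c['img'];b=np.load('pics/t7.npz')['img'];
cv2.imwrite('pics/t7c.png',np.hstack([cv2.resize(b[120:300,160:420],(520,360))])[:,:,::-1])"
```

```text
dpos [-0.9, 0.04, 9.22] ang [-0.01, -0.01, 0.07] pos [ 0.6476 -0.1523  0.1102] t 17.25
```

View pics/t7c.png

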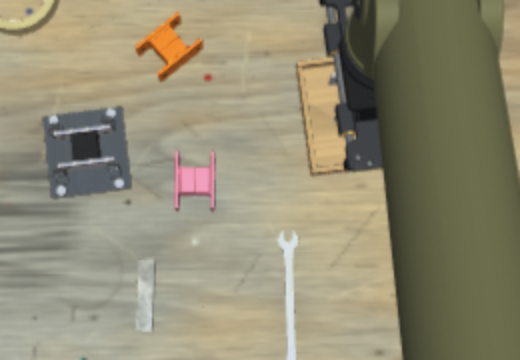

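The soft mount sits in the cradle and the bar and wrench are undisturbed. The arm covers the tray. Lower m1 now.

Emit:
{"name": "servo_tool", "arguments": {"steps": [{"delta_pos": [-0.6, 0, 3], "angular": [0, 0, 0], "gripper": 1}, {"delta_pos": [-0.6, 0, 5.5], "angular": [0, 0, 0], "gripper": 1}, {"delta_pos": [-0.6, 0, 7.5], "angular": [0, 0, 0], "gripper": 1}, {"delta_pos": [-0.6, 0, 8.7], "angular": [0, 0, 0], "gripper": 1}, {"delta_pos": [-0.6, 0, 9.0], "angular": [0, 0, 0], "gripper": 1}]}}

```text
time_s: 17.85
tool_pos: [0.6477, -0.1588, 0.0193]
tcp_rot: [0.665, 0.747, -0.0, -0.001]
wrist_force: [0.1, 0.6, -0.9]
width: 0.492
finger_force: 14.0
```

Emit:
{"name": "servo_tool", "arguments": {"steps": [{"delta_pos": [0, 0, 0.1], "angular": [0, 0, 0], "gripper": 1}, {"delta_pos": [0, 0, 0.2], "angular": [0, 0, 0], "gripper": 1}, {"delta_pos": [0, 0, 0.3], "angular": [0, 0, 0], "gripper": 1}, {"delta_pos": [0, 0, 0.3], "angular": [0, 0, 0], "gripper": 1}]}}

```text
time_s: 18.25
tool_pos: [0.6492, -0.1602, 0.0182]
tcp_rot: [0.665, 0.747, 0.0, 0.001]
wrist_force: [-0.1, -0.2, -2.0]
width: 0.492
finger_force: 14.0
```

Emit:
{"name": "servo_tool", "arguments": {"steps": [{"delta_pos": [0, 0, 0.1], "angular": [0, 0, 0], "gripper": 1}, {"delta_pos": [0, 0, 0.2], "angular": [0, 0, 0], "gripper": 1}, {"delta_pos": [0, 0, 0.2], "angular": [0, 0, 0], "gripper": 1}]}}

```text
time_s: 18.55
tool_pos: [0.6493, -0.1603, 0.0175]
tcp_rot: [0.665, 0.747, -0.0, 0.001]
wrist_force: [-2.6, 0.4, 7.8]
width: 0.494
finger_force: 14.0
```

Contact. Release and retreat.

Emit:
{"name": "servo_tool", "arguments": {"steps": [{"delta_pos": [0, 0, 0], "angular": [0, 0, 0], "gripper": 0.3}, {"delta_pos": [0, 0, 0], "angular": [0, 0, 0], "gripper": 0.3}, {"delta_pos": [0, 0, -0.5], "angular": [0, 0, 0], "gripper": 0.3}, {"delta_pos": [0, 0, -4], "angular": [0, 0, 0], "gripper": 0.3}, {"delta_pos": [0, 0, -8], "angular": [0, 0, 0], "gripper": 0.3}]}}

```text
time_s: 19.05
tool_pos: [0.6472, -0.1599, 0.0946]
tcp_rot: [0.665, 0.747, -0.001, -0.002]
wrist_force: [0.8, -0.7, 1.8]
width: 0.691
finger_force: 0.0
```

Emit:
{"name": "servo_tool", "arguments": {"steps": [{"delta_pos": [-4, -4, -5], "angular": [0, 0, 0], "gripper": 0.3}, {"delta_pos": [-15, -12, -8], "angular": [0, 0, 0], "gripper": 0.3}, {"delta_pos": [-15, -12, -8], "angular": [0, 0, 0], "gripper": 0.3}, {"delta_pos": [-15, -12, -8], "angular": [0, 0, 0], "gripper": 0.3}, {"delta_pos": [-15, -12, -8], "angular": [0, 0, 0], "gripper": 0.3}]}}

```text
time_s: 19.55
tool_pos: [0.5432, -0.3313, 0.1775]
tcp_rot: [0.669, 0.743, -0.002, 0.002]
wrist_force: [-0.2, -0.3, -0.1]
width: 0.701
finger_force: 0.0
```

Emit:
{"name": "servo_tool", "arguments": {"steps": [{"delta_pos": [-12, 0, 0], "angular": [0, 0, 0], "gripper": 0.3}, {"delta_pos": [-12, 0, 0], "angular": [0, 0, 0], "gripper": 0.3}, {"delta_pos": [-12, 0, 0], "angular": [0, 0, 0], "gripper": 0.3}, {"delta_pos": [-12, 0, 0], "angular": [0, 0, 0], "gripper": 0.3}, {"delta_pos": [-12, 0, 0], "angular": [0, 0, 0], "gripper": 0.3}]}}

```text
time_s: 20.05
tool_pos: [0.5609, -0.4412, 0.175]
tcp_rot: [0.665, 0.747, 0.001, -0.001]
wrist_force: [0.1, 0.6, -0.3]
width: 0.695
finger_force: 0.0
```

```bash
python3 -c "
from h import *
b=shot('top','t8.png')['img']
cv2.imwrite('pics/t8c.png',cv2.resize(b[120:320,160:440],(784,560))[:,:,::-1])"
```

```text
(no output)
```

View pics/t8c.png

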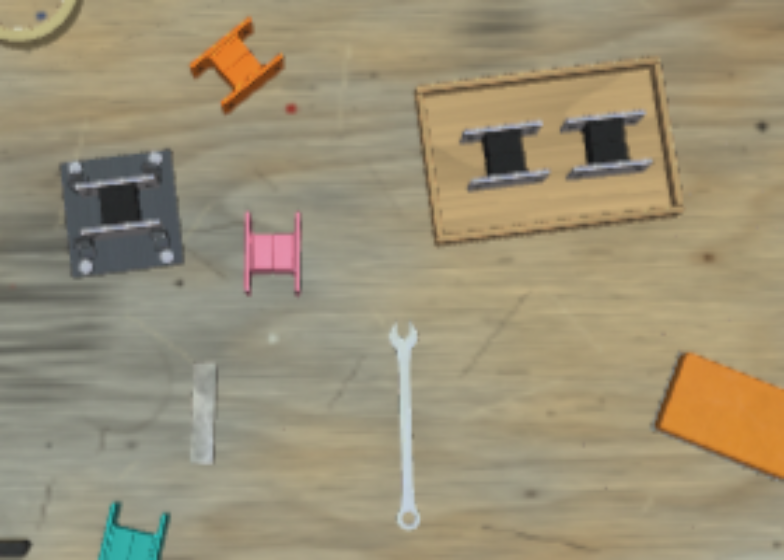

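The final view shows both firm mounts standing in the tray, at (505,155) and (607,143). The soft one is in the cradle at (120,203), and the bar and wrench have not moved.

```bash
python3 -c "
from plant import *
print(finish_job())"
```

```text
the job is handed in; nothing more can be done
None
```

I handed the job in at about 20 s of the 67 s limit: the soft mount (the middle of the three) is seated in the cradle, both firm mounts stand in the wooden tray, the wrench and bar look unmoved in the last picture, and no grip exceeded 16 N; no verdict came back.

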